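Fit the trimming knife on the gate trimmer's pin and clamp it

ROBOT

A 6-joint arm with a two-finger parallel gripper is mounted at the origin on the work surface. World frame = base frame: x ahead of the robot, y to its left, z up, the work surface at z = 0. Lengths are in m, angles in rad, forces in N, time in s.
With the tool pointing down it reaches from about 0.35 to 0.8 m from the base axis. Payload 7.3 kg.
Tool frame: the origin (TCP) lies on the mounting face of the last link; the fingertips stand 173 mm ahead of it and the grasp point (between the pads) lies 155 mm ahead of it; z points along the fingers, y is the direction in which the jaws open and shut (so a half turn about z gives the same grasp; the last joint's range is limited). The gripper opens to 85 mm and grips with 20 to 120 N. Pads are 22 mm wide; open, the fingers measure 114 mm over their backs; the gripper's body (76 mm by 85 mm) begins 54 mm behind the grasp point. The pads swing forward as they close: fully open they stand 13 mm farther back than shut.
Start: joints at [1.005, 0.342, 1.524, -0, 1.275, -0.146], TCP at [0.214, 0.479, 0.405] pointing down, gripper open.
Joint ranges: [-2.53, 2.53], [-0.77, 2.02], [0.04, 2.7], [-1, 4.14], [0.28, 2.66], [-3.11, 3.11]. Speed limits (rad/s): [2.57, 2.57, 3.14, 3.14, 3.14, 3.14].

INTERFACE

Orientations are given as [roll, pitch, yaw] about the fixed x, y, z axes, in that order (R = Rz(yaw) Ry(pitch) Rx(roll)).
In Python, from cell import ctrl gives the robot as it stands.
- The arm moves only by the shell command python3 -m crank 'ROWS' [FORCE]. ROWS is JSON, a list of rows, each a list of 3 entries, a list of its own where there are three numbers: the shift along the tool's x, y, z as a fraction of full scale, then the turn, a rotation vector about the tool's x, y, z as a fraction of full scale, then the opening, from -1 (shut) to 1 (fully open). In form: [[[dx, dy, dz], [ax, ay, az], gripper], ...]. A call has exactly 8 rows; each row is the pose to reach, as a shift and turn from the pose commanded when the call began, along the tool's axes at that moment, turning the shorter way round; what a row does not reach only later rows make up. Full scale, the value 1, is 0.25 m for a shift and 180 degrees for a turn. A row lasts 1/8 s, in which the tool goes at most 62.5 mm and 10.7 degrees, less where a joint would pass 70% of its speed; a pose out of reach is approached as far as the arm can. A call with a number of a shift or a turn outside -1 to 1 is refused whole. A call with a gripper value outside its range is refused whole. The fingers move at their own pace and stop on an object; FORCE is the grip in N (left out, the last holds). Time passes only in rows, so rows that repeat a pose let the fingers close, or fill a call up. It gives the time, the measured TCP pose, the force and the opening at its end, in the units of the state.
- ctrl.read_state(): the state, without advancing time (a new reading comes with each control period).
- ctrl.read_camera(name): name is "scene" or "top" or "wrist"; returns a dict with "pixels" (420x560x3 uint8, blue, green, red), "mtx" (3x3 intrinsics, pixels), "view" (4x4, takes a point from world to camera coordinates). Camera axes: x right, y up, looking along -z (the intrinsics and any distortion apply to the point x, -y, -z); pixel columns grow to the right and rows downward; lengths in m; the calibration is good to about 2 mm. A picture is of the moment at which its call begins. There is no depth.
- ctrl.sign_off(): hands the job in, once; it reports no verdict.
The state is a dict: "clock": time; "joint_positions": joint angles; "joint_vel": joint speeds; "joint_torque": joint torques, N m; "eef_pos": TCP position; "orientation": TCP orientation; "ft_force": force on the tool from outside, world axes, zero at the start; "ft_torque": the same for the moment, N m; "width": finger opening in m.
Only numpy, scipy, OpenCV 4.12 (cv2) and the standard library are available. Lean on these libraries where they do the work, as an engineer would, in place of code of your own. Each camera call takes 0.05 s, during which the arm holds its last target.

TASK

Fit the notched knife in the gate trimmer: take it off the wooden rest and lay it, without dropping it, flat on the knife seat, edge towards the anvil and in line with the seat, with its notch over the locating pin and drawn back until the end of the notch meets the pin. Let go of it, then swing the toggle clamp's handle all the way back and down to its stop so that the clamp holds the knife. Leave the plain scraper blade, the moulds and the tub where they are.

Things in the scene. Friction and masses are not known exactly. Their poses are not given: they have to be found in the camera images.
- knife: Trimming knife to be fitted: flat bare-steel blade 120 mm long (x), 46 wide (y), 6 thick (z), 0.25 kg. Origin: centre of its underside; +x to the bevelled edge at one short end, z up. The other short end has an open notch on the centre line, 12 mm wide, 18 deep. It lies loose on one of the rest's two ribs (which one varies), each side overhanging by 9 mm; grip it across its width.
- knife_notch (a point): The point in the knife's notch that lies on the pin's axis when the end of the notch touches the pin: at x = -46.5 mm, y = 0, underside height, in the knife's frame; same axes as the knife.
- scraper_blade: A bystander on the rest's other rib: a plain bare-steel scraper blade 100 x 46 x 6 mm with square tail and no notch. Origin at the centre of its underside, x to its edge.
- rest: Wooden knife rest, fixed: board 150 x 200 x 12 mm with two ribs along its x, each 100 mm long, 28 mm wide and 20 mm high, centred at y = +52 and -52 mm. Origin at the centre of its underside; rib tops at 32 mm.
- trimmer: Gate trimmer, fixed: aluminium base plate 400 x 120 mm with a knife carriage (98 mm wide, top at 44 mm; it does not move here), an air cylinder at the rear, an anvil block at the front (128 to 154 mm ahead of the pin, top at 86 mm). Origin on the bench under the locating pin; +x along the knife seat to the anvil. The clamp's base, 50 mm wide, up to 100 mm high, begins 25 mm behind the pin.
- seat_pin (a point): Locating pin's axis at the height of the seat's top, 68 mm; axes as the trimmer. Pin: 9 mm diameter, 12 mm above the seat, its top 4 mm tapered to 3 mm. The seat is a steel bar 30 mm wide, from 22 mm behind to 78 mm ahead of the pin, standing 24 mm above the carriage; a knife in place overhangs it by 8 mm on each side, which leaves room for fingers.
- clamp_handle (a joint): Toggle clamp handle's angle (rad): about 1.3 open, nearly upright; 0 clamped, level, pointing back (trimmer's -x). It turns about the trimmer's y through handle_pivot and stays where left (2 N at the grip moves it; the last 0.1 rad takes a firm 10 N push to the stop at 0). A linkage brings the arm's spindle down on the knife 20 mm ahead of the pin. Open, the arm is 20 mm or more behind the pin.
- clamp_arm: The toggle clamp's arm, flat steel, 58 mm long, with a downward spindle and 14 mm rubber tip near its free end. Origin on its pivot, 34 mm behind the pin, 92 mm above the bench; x along the arm to its free end (forward and level when clamped). It follows the handle; do not handle it.
- handle_pivot (a point): Axis of the clamp handle: 62 mm behind the pin, on the trimmer's centre line, 92 mm above the bench; axes as the trimmer.
- handle_grip (a point): Middle of the handle's black round rubber sleeve (16 mm diameter, its end 25 mm beyond this point), 70 mm from handle_pivot. x runs along the handle towards the pivot; y is the trimmer's y. Pinch it across y from above, or push it. Clamped, it is 92 mm above the bench; nothing beside it stands higher than 56 mm.
- mould_stack: Bystander: two pink silicone moulds stacked, 76 x 56 x 52 mm in all. Origin at the centre of its underside.
- tub: Bystander: clear plastic tub with blue wax ring patterns, 135 x 100 x 58 mm. Origin at the centre of its underside.
- mould_half: Bystander: an open mould half, pink, 76 x 56 x 16 mm. Origin at the centre of its underside.
There are look-alikes about, which are no part of the job. What is shaped like the knife but green or pink is not meant.

How it is judged:
On the way:
1. the knife lies flat on the seat, its notch home on the pin, let go, with the clamp still open (horizontal distance between knife_notch and seat_pin below 0.0035 m and z of knife_notch in the frame of seat_pin between -0.002 and 0.002 m and angle between the x axis of knife and the x axis of trimmer, either way round below 0.07 rad and angle between knife's own z axis and vertical below 0.04 rad and contact force between the fingers and knife below 0.1 N and value of joint clamp_handle above 0.9 rad), for 0.2 s.
At the end, for the whole second after the job is handed in: The knife lies flat on the seat (within 2 mm in height and 2.3 degrees), in line with it within 4 degrees, its notch point within 3.5 mm of the pin's axis; the clamp handle is down (below 0.1 rad) and the arm bears on the knife (over 0.5 N); the knife is released and at rest (horizontal distance between knife_notch and seat_pin below 0.0035 m and z of knife_notch in the frame of seat_pin between -0.002 and 0.002 m and angle between the x axis of knife and the x axis of trimmer, either way round below 0.07 rad and angle between knife's own z axis and vertical below 0.04 rad and contact force between the fingers and knife below 0.1 N and value of joint clamp_handle below 0.1 rad and contact force between clamp_arm and knife above 0.5 N and linear speed of knife below 0.02 m/s); the robot touches nothing.
It fails at once if the knife is dropped (falls free, faster than 0.4 m/s) (contact force between the fingers and knife below 0.05 N and linear speed of knife above 0.4 m/s).
It fails at once if the scraper blade is shifted by more than 15 mm (distance of scraper_blade from where it was at the start of the episode above 0.015 m).
It fails at once if the mould stack is shifted by more than 20 mm (distance of mould_stack from where it was at the start of the episode above 0.02 m).
It fails at once if the tub is shifted by more than 20 mm (distance of tub from where it was at the start of the episode above 0.02 m).
It fails at once if the mould half is shifted by more than 20 mm (distance of mould_half from where it was at the start of the episode above 0.02 m).
It also fails if it takes over 59 s, if anything falls off the work surface, if the arm or the gripper's body presses on something with over 40 N, if the wrist force passes 120 N, or if a joint passes its speed limit or range.

## Working session

There is one attempt and no reset: what is moved stays moved. The work goes in short steps, Python scripts to look and compute and a shell command to move; the robot and the scene stay as the last step left them, time stands still between calls to the robot, and variables do not carry over. Pictures are saved under pics/ and viewed, and the job is handed in when it is done.

```bash
ls; mkdir -p pics; python3 - <<'E'
from cell import ctrl
import cv2
s=ctrl.read_state();print(s)
for n in ["scene","top","wrist"]:
    c=ctrl.read_camera(n);cv2.imwrite(f"pics/{n}0.png",c["pixels"]);print(n,c["mtx"],c["view"],[k for k in c])
E
```

```text
pics
{'clock': 0.0, 'joint_positions': array([ 1.00500160e+00,  3.42734331e-01,  1.52501828e+00,  2.11327649e-05,
        1.27537663e+00, -1.46011677e-01]), 'joint_vel': array([ 0.00011273,  0.0020015 , -0.00125532, -0.00020014,  0.00080618,
       -0.00057085]), 'joint_torque': array([ 4.89477661e-04, -4.33669889e+01, -2.46013534e+01, -2.20910420e-04,
        7.88628648e-03,  4.34801746e-05]), 'eef_pos': array([0.21388234, 0.47931477, 0.40401928]), 'orientation': array([-3.14007535e+00, -2.43557150e-04,  2.72180325e+00]), 'ft_force': array([-0.54940787,  0.23202166,  0.18511425]), 'ft_torque': array([ 0.02589922, -0.03153709,  0.00406121]), 'width': 0.08511701338715175}
scene [[504.13344158   0.         271.47943601]
 [  0.         504.13344158 212.73512784]
 [  0.           0.           1.        ]] [[ 3.28374881e-01  9.44547100e-01 -8.44744222e-04 -1.91910719e-01]
 [-7.84933844e-01  2.73382068e-01  5.56004591e-01  4.03883215e-01]
 [ 5.25403462e-01 -1.81914873e-01  8.31178790e-01 -1.80090244e+00]
 [ 0.00000000e+00  0.00000000e+00  0.00000000e+00  1.00000000e+00]] ['pixels', 'mtx', 'view']
top [[393.64974741   0.         281.10196471]
 [  0.         393.64974741 200.63742987]
 [  0.           0.           1.        ]] [[ 0.02433174 -0.99970141 -0.00224817  0.00656274]
 [ 0.9918765   0.02386031  0.12494678 -0.58381813]
 [-0.12485583 -0.00527008  0.9921609  -1.15845569]
 [ 0.          0.          0.          1.        ]] ['pixels', 'mtx', 'view']
wrist [[330.1460728    0.         278.6072485 ]
 [  0.         330.1460728  199.06506446]
 [  0.           0.           1.        ]] [[ 0.40779795  0.91307076 -0.00161629 -0.52367693]
 [-0.86995207  0.3880014  -0.30436543  0.04089434]
 [-0.27728006  0.12552569  0.95255397 -0.38037107]
 [ 0.          0.          0.          1.        ]] ['pixels', 'mtx', 'view']
```

View pics/scene0.png

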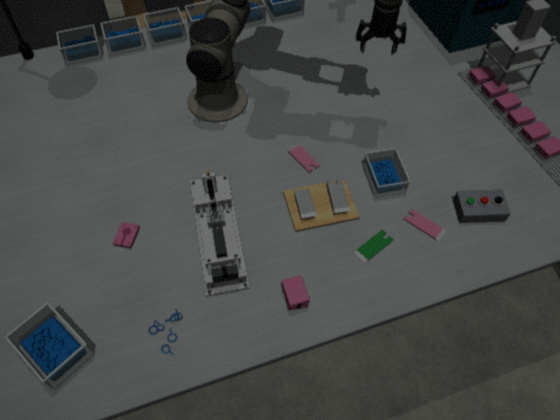

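View pics/top0.png

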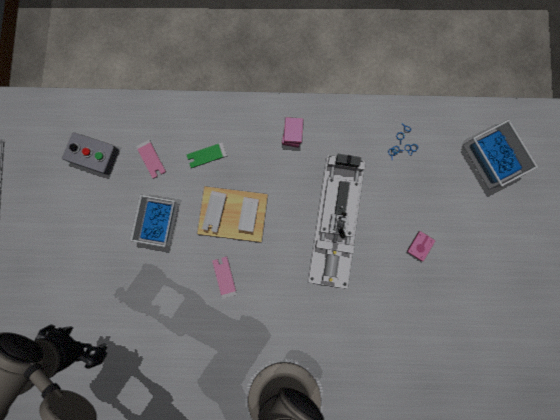

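View pics/wrist0.png

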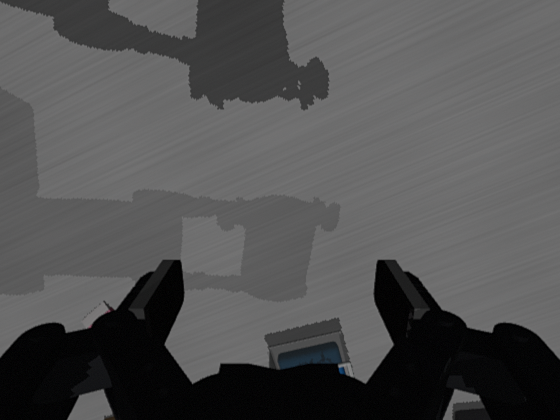

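Top view: the rest is at about (233,214) with blades at (215,213) and (249,215), and the trimmer runs from (328,285) to (348,158). I'll zoom in to see which blade has the notch.

```bash
cat > h.py <<'E'
import numpy as np, cv2
from cell import ctrl
from scipy.spatial.transform import Rotation as R
def ray(c,uv):
    K=c["mtx"];V=c["view"];d=np.linalg.inv(K)@np.array([uv[0],uv[1],1.]);d=np.array([d[0],-d[1],-d[2]])
    Rm=V[:3,:3];o=-Rm.T@V[:3,3];return o,Rm.T@d
def plane(c,uv,z):
    o,d=ray(c,uv);return o+d*(z-o[2])/d[2]
def proj(c,p):
    q=c["view"][:3,:3]@np.asarray(p,float)+c["view"][:3,3];q=c["mtx"]@np.array([q[0],-q[1],-q[2]]);return q[:2]/q[2]
def tri(pairs):
    A=np.zeros((3,3));b=np.zeros(3)
    for c,uv in pairs:
        o,d=ray(c,uv);d/=np.linalg.norm(d);P=np.eye(3)-np.outer(d,d);A+=P;b+=P@o
    p=np.linalg.solve(A,b);return p,[np.round(proj(c,p)-uv,2) for c,uv in pairs]
E
python3 - <<'E'
import cv2
t=cv2.imread('pics/top0.png');s=cv2.imread('pics/scene0.png')
cv2.imwrite('pics/top0a.png',cv2.resize(t[170:260,180:280],None,fx=6,fy=6,interpolation=cv2.INTER_CUBIC))
cv2.imwrite('pics/top0b.png',cv2.resize(t[145:295,290:400],None,fx=4,fy=4,interpolation=cv2.INTER_CUBIC))
cv2.imwrite('pics/sc0a.png',cv2.resize(s[160:310,170:370],None,fx=4,fy=4,interpolation=cv2.INTER_CUBIC))
from h import *
c=ctrl.read_camera("top")
for uv,z in [((215,213),.035),((249,215),.035),((338,238),.07),((348,158),.08),((328,285),.01)]: print(uv,plane(c,uv,z).round(3))
E
```

```text
(215, 213) [0.541 0.22  0.035]
(249, 215) [0.538 0.117 0.035]
(338, 238) [ 0.474 -0.148  0.07 ]
(348, 158) [ 0.71  -0.175  0.08 ]
(328, 285) [ 0.333 -0.127  0.01 ]
```

View pics/top0a.png

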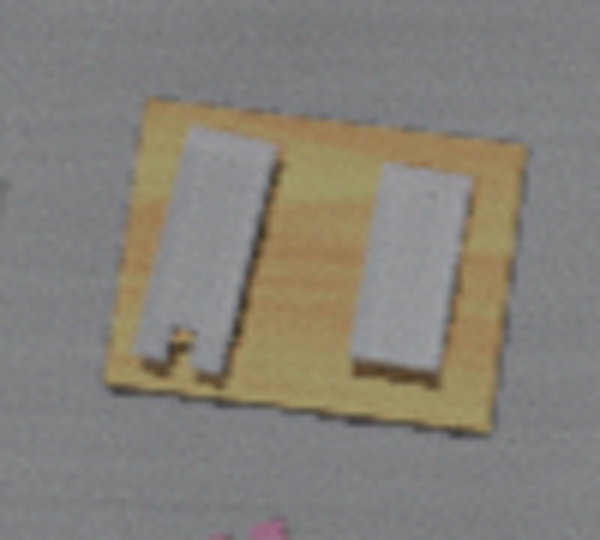

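View pics/top0b.png

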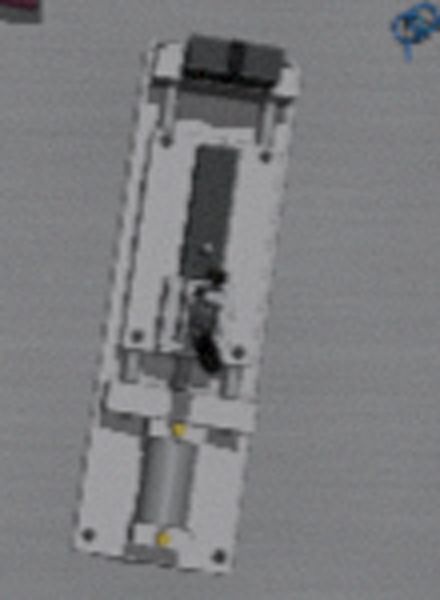

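View pics/sc0a.png

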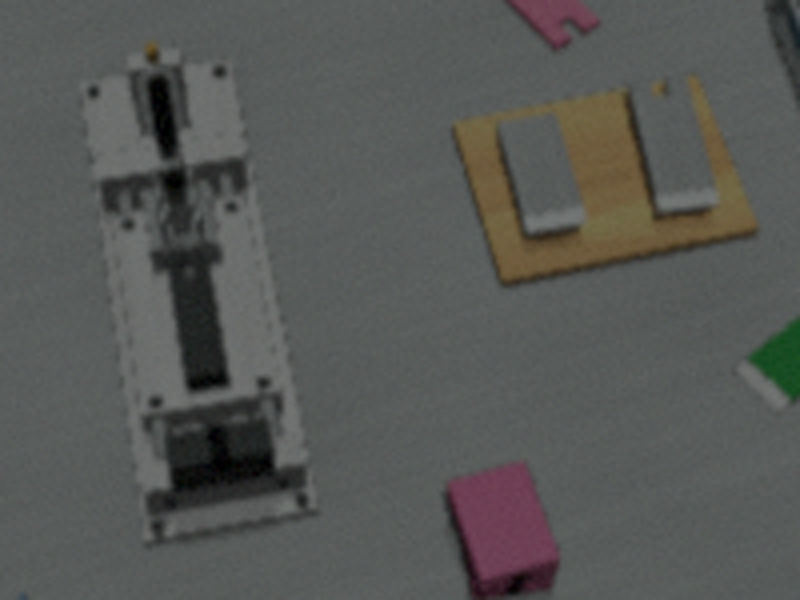

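The knife is the left blade in the top view; its notch, near (210,227), faces the robot. Next I'll get the wrist camera offset and rough poses, then move over the knife.

```bash
python3 - <<'E'
from h import *
c=ctrl.read_camera("wrist");s=ctrl.read_state()
T=R.from_euler('xyz',s['orientation']).as_matrix()
o,_=ray(c,(280,200));f=-c['view'][2,:3]
print('cam in tool',T.T@(o-s['eef_pos']),'look',T.T@f,'camx',T.T@c['view'][0,:3])
c=ctrl.read_camera("top");
px=lambda a,b:(180+a/6-.4,170+b/6-.4)
kn=[plane(c,px(*p),.038) for p in [(190,127),(278,147),(222,370),(135,352)]]
print(np.round(kn,4)); n=sum(kn)/4
ax=(kn[0]+kn[1]-kn[2]-kn[3]);print(n,np.arctan2(ax[1],ax[0]),np.linalg.norm(ax)/2)
b=lambda a,b_:(290+a/4-.4,145+b_/4-.4)
print('trim yellow',plane(c,b(179,430),.06),plane(c,b(164,538),.06),'pin',plane(c,b(208,247),.08), 'seat front',plane(c,b(218,146),.068))
e=[plane(c,b(*p),.0) for p in [(78,545),(232,570)]];print(e)
cs=ctrl.read_camera("scene")
sx=lambda a,b:(170+a/4-.4,160+b/4-.4)
print('tri pin?',tri([(c,b(208,247)),(cs,sx(187,270))]))
print('knife front edge',tri([(c,px(190,127)),(cs,sx(716,192))]),tri([(c,px(278,147)),(cs,sx(658,196))]))
E
```

```text
cam in tool [ 0.07665763 -0.00056173  0.03029236] look [-3.04479753e-01 -5.48876734e-04  9.52518650e-01] camx [-2.64450012e-04  9.99999844e-01  4.91703731e-04]
[[0.6085 0.2339 0.038 ]
 [0.5993 0.1888 0.038 ]
 [0.4859 0.2121 0.038 ]
 [0.4939 0.2561 0.038 ]]
[0.54690155 0.22274036 0.038     ] -0.19738537072008042 0.11623058563950432
trim yellow [ 0.43252134 -0.13894445  0.06      ] [ 0.35454401 -0.12864522  0.06      ] pin [ 0.56547734 -0.15646747  0.08      ] seat front [ 0.64257189 -0.16530188  0.068     ]
[array([ 0.34357218, -0.07051746,  0.        ]), array([ 0.32774767, -0.18795842,  0.        ])]
tri pin? (array([ 0.56581076, -0.15685054,  0.0771913 ]), [array([-0.01, -0.  ]), array([-0.01, -0.  ])])
knife front edge (array([0.60759121, 0.23280491, 0.04411957]), [array([-0.02, -0.01]), array([-0.02,  0.  ])]) (array([0.59841253, 0.18868662, 0.04716793]), [array([-0.4 , -0.14]), array([-0.43,  0.06])])
```

```bash
cat >> h.py <<'E'
def go(p,yaw,state=None):
    "shift/turn fractions from measured pose to TCP p with tool down at yaw"
    s=state or ctrl.read_state();T=R.from_euler('xyz',s['orientation']);G=R.from_euler('xyz',[np.pi,0,yaw])
    d=T.inv().apply(np.asarray(p)-s['eef_pos'])/.25;r=(T.inv()*G).as_rotvec()/np.pi
    print('d',d.round(4),'r',r.round(4),'norm mm',np.linalg.norm(d)*250, 'deg',np.linalg.norm(r)*180)
E
python3 - <<'E'
from h import *
go([.50,.22,.33],-.197)
E
```

```text
d [-1.4678 -0.4811  0.2984] r [-0.000e+00  1.000e-04  9.291e-01] norm mm 393.2861885074125 deg 167.2323445322815
```

```bash
python3 -m crank '[[[-0.1,-0.03,0.02],[0,0,0.06],1],[[-0.2,-0.06,0.04],[0,0,0.12],1],[[-0.3,-0.1,0.06],[0,0,0.17],1],[[-0.4,-0.13,0.08],[0,0,0.23],1],[[-0.5,-0.16,0.1],[0,0,0.29],1],[[-0.6,-0.2,0.12],[0,0,0.35],1],[[-0.7,-0.23,0.14],[0,0,0.41],1],[[-0.8,-0.26,0.15],[0,0,0.46],1]]'
python3 - <<'E'
from h import *
go([.50,.22,.33],-.197)
E
```

```text
clock: 1.35
eef_pos: [0.3706, 0.3379, 0.367]
orientation: [-3.141, 0.0, 1.271]
ft_force: [-0.5, 0.1, 0.5]
width: 0.0856
d [-0.2979  0.6337  0.1479] r [-0.000e+00  1.000e-04  4.673e-01] norm mm 178.90503347693638 deg 84.11390180439153
```

```bash
python3 -m crank '[[[-0.04,0.08,0.02],[0,0,0.058],1],[[-0.08,0.16,0.04],[0,0,0.117],1],[[-0.11,0.24,0.055],[0,0,0.175],1],[[-0.15,0.32,0.075],[0,0,0.234],1],[[-0.19,0.4,0.09],[0,0,0.292],1],[[-0.23,0.48,0.11],[0,0,0.35],1],[[-0.26,0.56,0.13],[0,0,0.41],1],[[-0.3,0.634,0.148],[0,0,0.467],1]]'
python3 - <<'E'
from h import *
c=ctrl.read_camera("wrist");cv2.imwrite("pics/w1.png",c["pixels"])
E
```

```text
clock: 2.35
eef_pos: [0.5006, 0.2204, 0.33]
orientation: [-3.141, -0.0, -0.197]
ft_force: [-0.1, -0.6, -0.4]
width: 0.0854
```

View pics/w1.png

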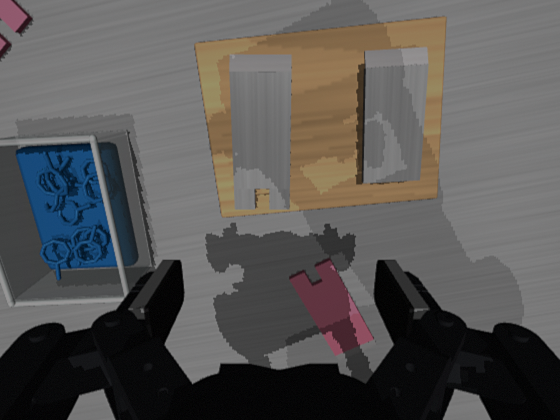

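The wrist image shows the knife with corners near (231,56), (292,55), (291,209) and (235,208), and the notch at (263,195). I'll take a second view closer in.

```bash
python3 - <<'E'
from h import *
go([.49,.24,.26],-.197)
E
cat > corners.py <<'E'
from h import *
def big(name,c,x0,x1,y0,y1,f):
    cv2.imwrite(name,cv2.resize(c['pixels'][y0:y1,x0:x1],None,fx=f,fy=f,interpolation=cv2.INTER_CUBIC))
E
python3 - <<'E'
from corners import *
c=ctrl.read_camera("wrist");import pickle;pickle.dump(c,open('w1.pkl','wb'))
big('pics/w1z.png',c,215,305,40,220,3.3)
E
```

```text
d [-0.0643 -0.0735  0.2775] r [ 0.0003 -0.0002 -0.0025] norm mm 73.55529441115777 deg 0.4473509971011733
```

View pics/w1z.png

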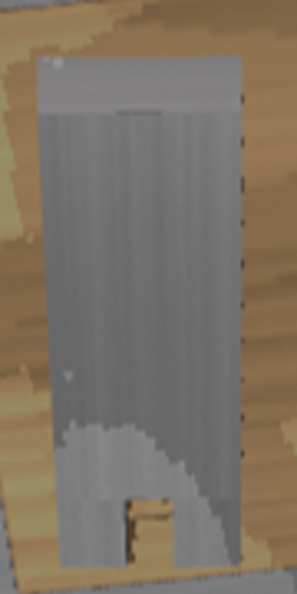

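```bash
python3 -m crank '[[[-0.03,-0.03,0.1],[0,0,0],1],[[-0.06,-0.07,0.2],[0,0,0],1],[[-0.064,-0.073,0.28],[0,0,0],1],[[-0.064,-0.073,0.28],[0,0,0],1],[[-0.064,-0.073,0.28],[0,0,0],1],[[-0.064,-0.073,0.28],[0,0,0],1],[[-0.064,-0.073,0.28],[0,0,0],1],[[-0.064,-0.073,0.28],[0,0,0],1]]'
python3 - <<'E'
from corners import *
c=ctrl.read_camera("wrist");import pickle;pickle.dump(c,open('w2.pkl','wb'))
cv2.imwrite("pics/w2.png",c["pixels"])
E
```

```text
clock: 3.45
eef_pos: [0.4879, 0.2417, 0.2606]
orientation: [-3.141, -0.001, -0.19]
ft_force: [-0.3, 0.1, 0.4]
width: 0.0851
```

View pics/w2.png

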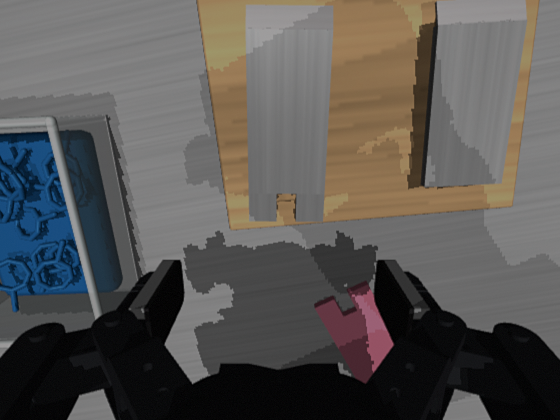

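```bash
python3 - <<'E'
from corners import *
import pickle
a=pickle.load(open('w1.pkl','rb'));b=pickle.load(open('w2.pkl','rb'))
big('pics/w2z.png',b,240,340,0,230,2.6)
f=lambda u,v:(215+u/3.3-.35,40+v/3.3-.35)
A=[f(38,113),f(241,113),f(241,566),f(60,566),f(135,500),f(173,500)]
B=[(246,29),(332,28),(323,220),(249,221),(277,194),(295,194)]
P=[]
for x,y in zip(A,B):
    p,e=tri([(a,x),(b,y)]);P.append(p);print(p.round(4),e,plane(a,x,.038).round(4),plane(b,y,.038).round(4))
for c,L in((a,A),(b,B)):
    q=[plane(c,x,.038) for x in L];ax=q[0]+q[1]-q[2]-q[3]
    print('ang',np.arctan2(ax[1],ax[0]),'len',np.linalg.norm(ax)/2,'w',np.linalg.norm(q[0]-q[1]),np.linalg.norm(q[2]-q[3]),'notch end',(q[4]+q[5])/2,'tailmid',(q[2]+q[3])/2)
E
```

```text
[0.601  0.237  0.0356] [array([0.24, 0.12]), array([-0.32, -0.19])] [0.6009 0.2368 0.038 ] [0.6004 0.2367 0.038 ]
[0.5918 0.1924 0.04  ] [array([-0.3 , -0.31]), array([0.4 , 0.47])] [0.5916 0.1922 0.038 ] [0.5923 0.1922 0.038 ]
[0.486  0.2131 0.0378] [array([ 0.09, -0.39]), array([-0.12,  0.52])] [0.4857 0.2133 0.038 ] [0.4864 0.213  0.038 ]
[0.4964 0.2575 0.0427] [array([-0.16,  0.27]), array([ 0.22, -0.36])] [0.4951 0.2584 0.038 ] [0.4945 0.2585 0.038 ]
[0.4998 0.2398 0.0078] [array([-0.04,  0.29]), array([ 0.05, -0.38])] [0.5083 0.2358 0.038 ] [0.5085 0.238  0.038 ]
[0.504  0.2272 0.03  ] [array([-0.01,  0.1 ]), array([ 0.01, -0.13])] [0.5063 0.2265 0.038 ] [0.5064 0.2272 0.038 ]
ang -0.19891446737824403 len 0.10799054387672939 w 0.04558167591129854 0.04607210213639779 notch end [0.50731097 0.23111216 0.038     ] tailmid [0.49041988 0.23581427 0.038     ]
ang -0.19852627541189485 len 0.10806609585556075 w 0.04517686643295743 0.04620985947756961 notch end [0.50742976 0.23259559 0.038     ] tailmid [0.49044378 0.23576694 0.038     ]
```

View pics/w2z.png

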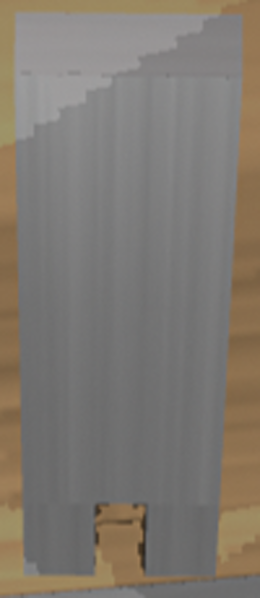

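```bash
python3 - <<'E'
from h import *
go([.5531,.2231,.192],-.199)
E
```

```text
d [0.2703 0.0238 0.2739] r [-0.0001 -0.0001  0.0027] norm mm 96.38970235552429 deg 0.48735496059711264
```

```bash
python3 -m crank '[[[0.14,0.012,0],[0,0,0.002],1],[[0.27,0.024,0.03],[0,0,0.003],1],[[0.27,0.024,0.1],[0,0,0.003],1],[[0.27,0.024,0.17],[0,0,0.003],1],[[0.27,0.024,0.23],[0,0,0.003],1],[[0.27,0.024,0.274],[0,0,0.003],1],[[0.27,0.024,0.274],[0,0,0.003],1],[[0.27,0.024,0.274],[0,0,0.003],1]]'
python3 - <<'E'
from h import *
go([.5531,.2231,.192],-.199)
c=ctrl.read_camera("wrist");cv2.imwrite("pics/w3.png",c["pixels"])
E
```

```text
clock: 4.5
eef_pos: [0.5531, 0.2233, 0.1922]
orientation: [-3.141, -0.001, -0.2]
ft_force: [0.0, 0.3, 0.9]
width: 0.0853
d [0.0002 0.0007 0.0007] r [-0.0002 -0.0003 -0.0002] norm mm 0.26014460358935726 deg 0.06874418205627127
```

View pics/w3.png

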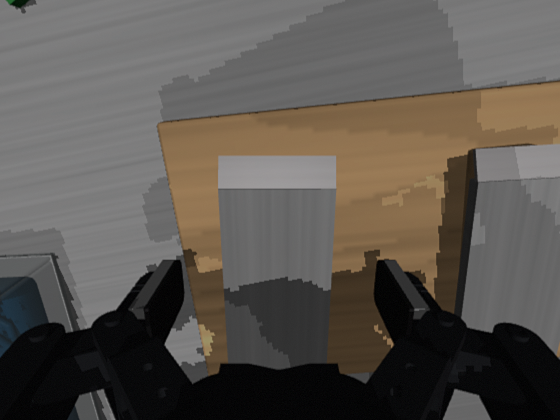

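The gripper hides the notch in this orientation. I'll lift and turn 180° so the wrist camera sees the notch end.

```bash
python3 -m crank '[[[0,0,-0.15],[0,0,0],1],[[0,0,-0.32],[0,0,-0.03],1],[[0,0,-0.32],[0,0,-0.09],1],[[0,0,-0.32],[0,0,-0.15],1],[[0,0,-0.32],[0,0,-0.21],1],[[0,0,-0.32],[0,0,-0.27],1],[[0,0,-0.32],[0,0,-0.33],1],[[0,0,-0.32],[0,0,-0.39],1]]'
python3 -m crank '[[[0,0,0],[0,0,-0.06],1],[[0,0,0],[0,0,-0.12],1],[[0,0,0],[0,0,-0.18],1],[[0,0,0],[0,0,-0.24],1],[[0,0,0],[0,0,-0.3],1],[[0,0,0],[0,0,-0.36],1],[[0,0,0],[0,0,-0.42],1],[[0,0,0],[0,0,-0.48],1]]'
python3 - <<'E'
from h import *
go([.5531,.2231,.192],np.pi-.199)
E
```

```text
clock: 5.55
eef_pos: [0.553, 0.2231, 0.2725]
orientation: [3.141, -0.001, 1.026]
ft_force: [0.3, 0.4, -0.6]
width: 0.0856
clock: 6.55
eef_pos: [0.553, 0.2231, 0.2725]
orientation: [3.141, 0.001, 2.526]
ft_force: [0.0, 0.4, -1.1]
width: 0.0855
d [-2.00e-04 -2.00e-04  3.22e-01] r [ 0.0003  0.0003 -0.1327] norm mm 80.49154815073311 deg 23.89096279107496
```

```bash
python3 -m crank '[[[0,0,0],[0,0,-0.05],1],[[0,0,0],[0,0,-0.1],1],[[0,0,0],[0,0,-0.133],1],[[0,0,0.1],[0,0,-0.133],1],[[0,0,0.2],[0,0,-0.133],1],[[0,0,0.29],[0,0,-0.133],1],[[0,0,0.322],[0,0,-0.133],1],[[0,0,0.322],[0,0,-0.133],1]]'
python3 - <<'E'
from h import *
go([.5531,.2231,.192],np.pi-.199)
c=ctrl.read_camera("wrist");cv2.imwrite("pics/w4.png",c["pixels"])
E
```

```text
clock: 7.55
eef_pos: [0.553, 0.2232, 0.1915]
orientation: [3.141, 0.0, 2.937]
ft_force: [-0.7, -0.0, -0.3]
width: 0.085
d [-0.0003 -0.0002 -0.0022] r [ 0.      0.     -0.0017] norm mm 0.5478046756956166 deg 0.30731406236960335
```

View pics/w4.png

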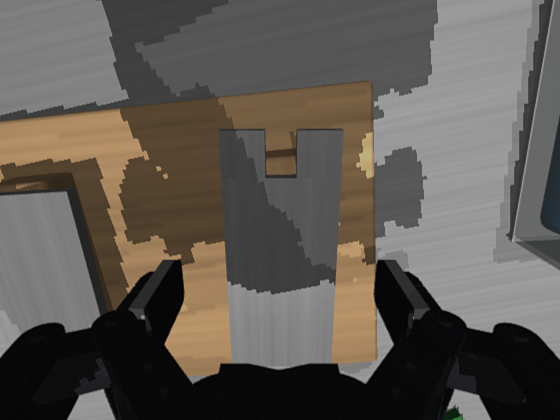

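The notch is visible at (281,178) and centred between the pads (about 279). Closing the gripper.

```bash
python3 -m crank '[[[0,0,0],[0,0,0],0.4],[[0,0,0],[0,0,0],-0.2],[[0,0,0],[0,0,0],-0.4],[[0,0,0],[0,0,0],-0.4],[[0,0,0],[0,0,0],-0.4],[[0,0,0],[0,0,0],-0.4],[[0,0,0],[0,0,0],-0.4],[[0,0,0],[0,0,0],-0.4]]' 60
python3 - <<'E'
from h import *
c=ctrl.read_camera("wrist");cv2.imwrite("pics/w5.png",c["pixels"])
E
```

```text
clock: 8.6
eef_pos: [0.5532, 0.2232, 0.1923]
orientation: [3.141, 0.001, 2.937]
ft_force: [-1.7, -1.2, 5.4]
width: 0.044
```

View pics/w5.png

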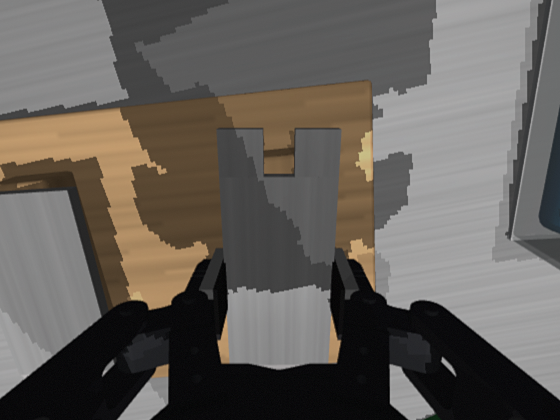

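```bash
python3 -m crank '[[[0,0,-0.05],[0,0,0],-0.4],[[0,0,-0.12],[0,0,0],-0.4],[[0,0,-0.22],[0,0,0],-0.4],[[0,0,-0.34],[0,0,0],-0.4],[[0,0,-0.45],[0,0,0],-0.4],[[0,0,-0.52],[0,0,0],-0.4],[[0,0,-0.55],[0,0,0],-0.4],[[0,0,-0.55],[0,0,0],-0.4]]'
python3 - <<'E'
from h import *
c=ctrl.read_camera("wrist");cv2.imwrite("pics/w6.png",c["pixels"])
go([.63,-.164,.33],np.pi-.13)
E
```

```text
clock: 9.65
eef_pos: [0.5528, 0.2231, 0.3293]
orientation: [3.141, 0.001, 2.937]
ft_force: [-0.2, 0.1, -2.4]
width: 0.0443
d [-0.6168 -1.4534 -0.006 ] r [-0.     -0.0001 -0.0237] norm mm 394.71031996996635 deg 4.25994493048898
```

View pics/w6.png

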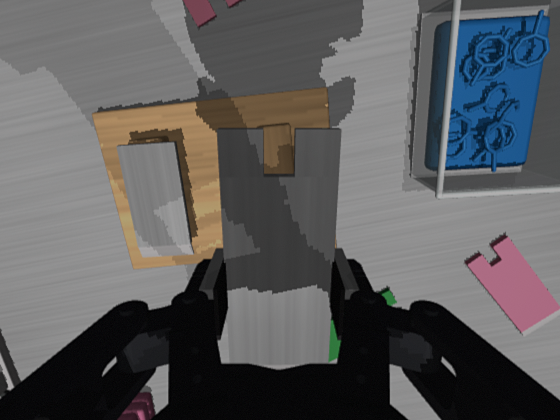

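The knife is in hand, and the notch is still at (279,175), so it has not slipped. Moving across now.

```bash
python3 -m crank '[[[-0.03,-0.08,0],[0,0,0],-0.4],[[-0.08,-0.2,0],[0,0,0],-0.4],[[-0.15,-0.36,0],[0,0,0],-0.4],[[-0.22,-0.52,0],[0,0,0],-0.4],[[-0.29,-0.68,0],[0,0,0],-0.4],[[-0.35,-0.82,0],[0,0,0],-0.4],[[-0.38,-0.9,0],[0,0,0],-0.4],[[-0.39,-0.92,0],[0,0,0],-0.4]]'
python3 - <<'E'
from h import *
go([.63,-.164,.33],np.pi-.13)
E
```

```text
clock: 10.7
eef_pos: [0.6016, -0.0233, 0.3282]
orientation: [3.141, -0.001, 2.935]
ft_force: [-1.0, -0.4, -1.8]
width: 0.0445
d [-0.2264 -0.5275 -0.0076] r [ 0.0001 -0.0003 -0.0243] norm mm 143.5300545878068 deg 4.379511807497533
```

```bash
python3 -m crank '[[[-0.03,-0.06,0],[0,0,-0.005],-0.4],[[-0.08,-0.18,0],[0,0,-0.01],-0.4],[[-0.14,-0.32,0],[0,0,-0.015],-0.4],[[-0.19,-0.43,0],[0,0,-0.02],-0.4],[[-0.22,-0.5,0],[0,0,-0.024],-0.4],[[-0.226,-0.527,0],[0,0,-0.024],-0.4],[[-0.226,-0.527,0],[0,0,-0.024],-0.4],[[-0.226,-0.527,0],[0,0,-0.024],-0.4]]'
python3 - <<'E'
from h import *
import pickle
c=ctrl.read_camera("wrist");cv2.imwrite("pics/w7.png",c["pixels"]);pickle.dump(c,open('w7.pkl','wb'))
c=ctrl.read_camera("top");pickle.dump(c,open('t7.pkl','wb'))
s=ctrl.read_state();print(s['eef_pos'],s['orientation'])
E
```

```text
clock: 11.7
eef_pos: [0.6303, -0.1611, 0.3287]
orientation: [3.141, -0.0, 3.014]
ft_force: [-0.0, 1.1, -2.0]
width: 0.0444
[ 0.63030324 -0.16137567  0.32882373] [ 3.14133512e+00 -2.50106850e-05  3.01363700e+00]
```

View pics/w7.png

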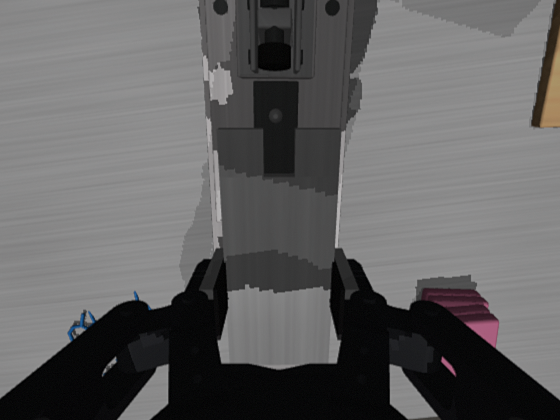

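The pin is visible at (275,116) just ahead of the knife tail; the seat bar spans about 254 to 298. I'll zoom, then take a second view from a different place.

```bash
python3 - <<'E'
from corners import *
import pickle
c=pickle.load(open('w7.pkl','rb'));c['pixels']=cv2.convertScaleAbs(c['pixels'],alpha=2)
big('pics/w7z.png',c,200,360,50,190,4)
E
python3 -m crank '[[[0,0.02,0.02],[0,0,0],-0.4],[[-0.02,0.04,0.05],[0,0,0],-0.4],[[-0.03,0.05,0.1],[0,0,0],-0.4],[[-0.04,0.05,0.16],[0,0,0],-0.4],[[-0.04,0.05,0.2],[0,0,0],-0.4],[[-0.04,0.05,0.2],[0,0,0],-0.4],[[-0.04,0.05,0.2],[0,0,0],-0.4],[[-0.04,0.05,0.2],[0,0,0],-0.4]]'
python3 - <<'E'
from corners import *
import pickle
c=ctrl.read_camera("wrist");pickle.dump(c,open('w8.pkl','wb'));c['pixels']=cv2.convertScaleAbs(c['pixels'],alpha=2)
big('pics/w8z.png',c,200,360,20,190,3.5)
s=ctrl.read_state();print(s['eef_pos'],s['orientation'])
E
```

```text
clock: 12.8
eef_pos: [0.642, -0.1514, 0.2794]
orientation: [-3.141, 0.001, 3.012]
ft_force: [1.2, 0.4, -2.2]
width: 0.0444
[ 0.64191071 -0.15135661  0.27934375] [-3.14144046e+00  1.14393287e-03  3.01250722e+00]
```

View pics/w7z.png

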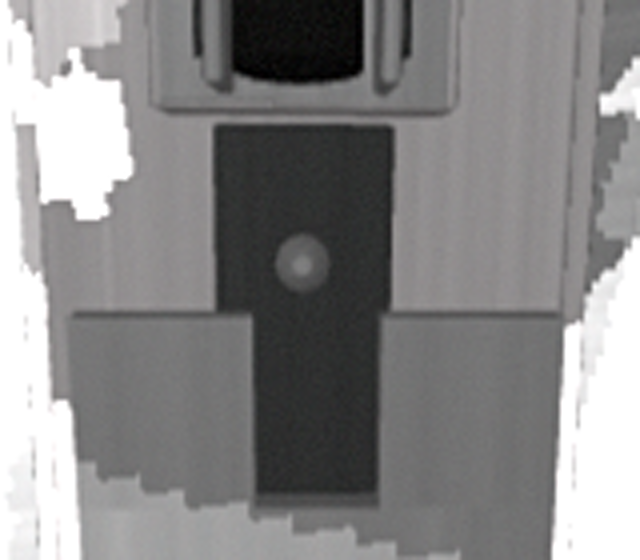

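View pics/w8z.png

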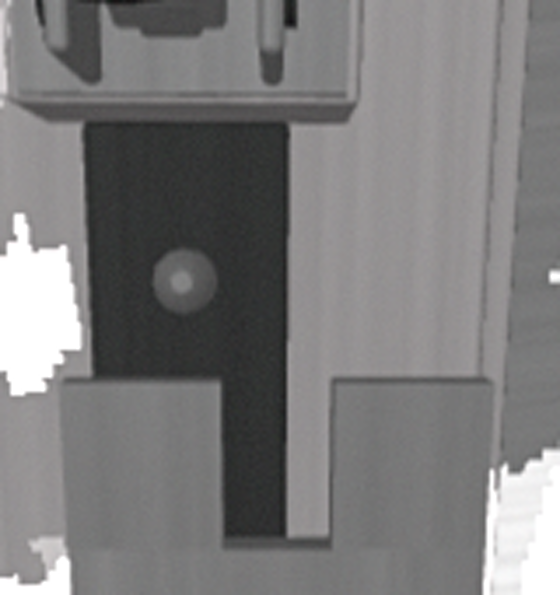

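```bash
python3 - <<'E'
from corners import *
import pickle
a=pickle.load(open('w7.pkl','rb'));b=pickle.load(open('w8.pkl','rb'))
f=lambda u,v:(200+(u+.5)/4-.5,50+(v+.5)/4-.5)
g=lambda u,v:(200+(u+.5)/3.5-.5,20+(v+.5)/3.5-.5)
print('pin',tri([(a,f(302,265)),(b,g(181,282))]), plane(a,f(302,265),.08),plane(b,g(181,282),.08))
for c,L in((a,[f(215,125),f(217,312),f(392,125),f(391,312)]),(b,[g(85,125),g(92,378),g(289,125),g(287,500)])):
    q=[plane(c,x,.068) for x in L]
    for i in(0,2): v=q[i+1]-q[i];print('seat edge ang',np.arctan2(v[1],v[0]))
    rear=(q[0]+q[2])/2;print('w',np.linalg.norm(q[0]-q[2]),'rear mid',rear)
poses=[([.63030324,-.16137567,.32882373],[3.1413,0,3.013637]),([.64191071,-.15135661,.27934375],[-3.14144,.001144,3.0125])]
for c,(p,o),L in((a,poses[0],[f(71,314),f(562,314),f(253,495),f(380,495),f(253,314),f(380,314)]),(b,poses[1],[g(63,380),g(491,380),g(221,538),g(331,538),g(221,380),g(331,380)])):
    T=R.from_euler('xyz',o)
    q=[T.inv().apply(plane(c,x,p[2]-.154)-p) for x in L]
    print('tool frame',np.round(q,4).tolist())
E
```

```text
pin (array([ 0.56720563, -0.15614483,  0.07983154]), [array([-0.03,  0.05]), array([ 0.04, -0.07])]) [ 0.56716624 -0.15611833  0.08      ] [ 0.56723314 -0.15615468  0.08      ]
seat edge ang -0.1400786930514555
seat edge ang -0.11633804676404098
w 0.029110156720659353 rear mid [ 0.5457463  -0.15315939  0.068     ]
seat edge ang -0.1499853204274691
seat edge ang -0.13183148565915073
w 0.02946862346278648 rear mid [ 0.54597916 -0.15292792  0.068     ]
tool frame [[0.0648, -0.0232, 0.154], [0.0648, 0.022, 0.154], [0.0478, -0.0067, 0.154], [0.0478, 0.0055, 0.154], [0.0648, -0.0064, 0.154], [0.0648, 0.0052, 0.154]]
tool frame [[0.0646, -0.0234, 0.1539], [0.0646, 0.0216, 0.1539], [0.0476, -0.007, 0.1539], [0.0476, 0.005, 0.1539], [0.0646, -0.0068, 0.1539], [0.0646, 0.0048, 0.1539]]
```

```bash
python3 - <<'E'
from h import *
go([.6220,-.1629,.25],np.pi-.134)
E
```

```text
d [ 0.0732 -0.056   0.1173] r [-0.      0.0004  0.0016] norm mm 37.29265478334755 deg 0.28923767099911724
```

```bash
python3 -m crank '[[[0.02,-0.02,0.02],[0,0,0.001],-0.4],[[0.04,-0.04,0.05],[0,0,0.0016],-0.4],[[0.06,-0.05,0.08],[0,0,0.0016],-0.4],[[0.073,-0.056,0.11],[0,0,0.0016],-0.4],[[0.073,-0.056,0.117],[0,0,0.0016],-0.4],[[0.073,-0.056,0.117],[0,0,0.0016],-0.4],[[0.073,-0.056,0.117],[0,0,0.0016],-0.4],[[0.073,-0.056,0.117],[0,0,0.0016],-0.4]]'
cat > look.py <<'E'
import sys,pickle
from corners import *
n=sys.argv[1]
c=ctrl.read_camera("wrist");s=ctrl.read_state();c['s']=s;pickle.dump(c,open(n+'.pkl','wb'));c['pixels']=cv2.convertScaleAbs(c['pixels'],alpha=2)
big(f'pics/{n}z.png',c,200,360,40,190,4)
print(s['clock'],s['eef_pos'],s['orientation'],s['ft_force'],s['width'])
E
python3 look.py w9; python3 -c "
from h import *
go([.6220,-.1629,.25],np.pi-.134)"
```

```text
clock: 13.85
eef_pos: [0.6221, -0.1627, 0.2497]
orientation: [-3.142, 0.001, 3.008]
ft_force: [1.6, 0.3, -1.5]
width: 0.0448
13.9 [ 0.622042   -0.16269799  0.24965552] [3.14157608e+00 4.16473757e-04 3.00772851e+00] [-0.24165004  0.62596553 -2.3476464 ] 0.04428372725896808
d [ 0.0001 -0.0008 -0.0014] r [0.     0.0001 0.    ] norm mm 0.40154191246305787 deg 0.025117715280938466
```

View pics/w9z.png

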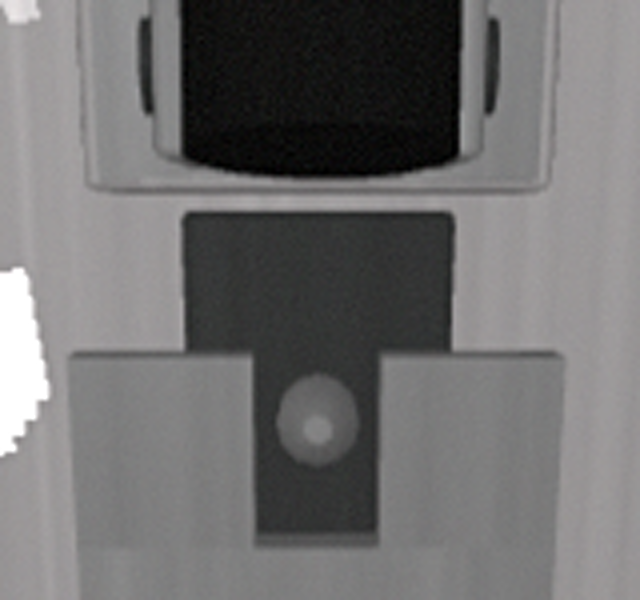

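Pin (317,430) is centred in the notch (253 to 380). Lowering.

```bash
python3 -m crank '[[[0,0,0.01],[0,0,0],-0.4],[[0,0,0.025],[0,0,0],-0.4],[[0,0,0.04],[0,0,0],-0.4],[[0,0,0.055],[0,0,0],-0.4],[[0,0,0.065],[0,0,0],-0.4],[[0,0,0.075],[0,0,0],-0.4],[[0,0,0.08],[0,0,0],-0.4],[[0,0,0.08],[0,0,0],-0.4]]'
python3 look.py w10
```

```text
clock: 14.9
eef_pos: [0.6219, -0.1628, 0.2294]
orientation: [3.141, -0.0, 3.008]
ft_force: [-0.0, 0.0, -2.4]
width: 0.0447
14.95 [ 0.6219608  -0.16278609  0.22947458] [3.14153827e+00 8.79597728e-05 3.00761181e+00] [-0.31153865  0.4748905  -1.56368944] 0.04445185905240322
```

View pics/w10z.png

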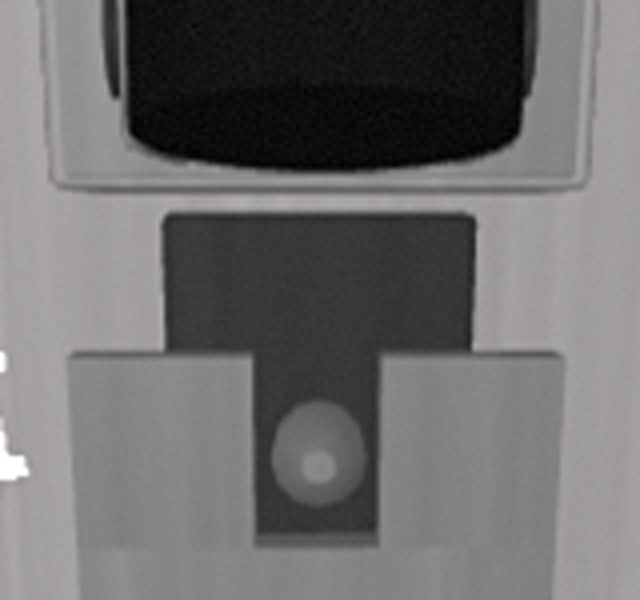

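```bash
python3 -m crank '[[[0,0,0.001],[0,0,0],-0.4],[[0,0,0.002],[0,0,0],-0.4],[[0,0,0.003],[0,0,0],-0.4],[[0,0,0.004],[0,0,0],-0.4],[[0,0,0.005],[0,0,0],-0.4],[[0,0,0.006],[0,0,0],-0.4],[[0,0,0.006],[0,0,0],-0.4],[[0,0,0.006],[0,0,0],-0.4]]'
python3 -c "
from h import *
s=ctrl.read_state();print(s['eef_pos'],s['ft_force'])"
```

```text
clock: 15.95
eef_pos: [0.6219, -0.1628, 0.2283]
orientation: [3.142, 0.0, 3.008]
ft_force: [-2.0, 1.9, 3.1]
width: 0.044
[ 0.6219261  -0.16276781  0.22830633] [-1.97612004  1.85370298  3.12783132]
```

Contact with the seat at about 5 N. Drawing back now.

```bash
python3 -m crank '[[[0.002,0,0],[0,0,0],-0.4],[[0.004,0,0],[0,0,0],-0.4],[[0.006,0,0],[0,0,0],-0.4],[[0.008,0,0],[0,0,0],-0.4],[[0.01,0,0],[0,0,0],-0.4],[[0.012,0,0],[0,0,0],-0.4],[[0.012,0,0],[0,0,0],-0.4],[[0.012,0,0],[0,0,0],-0.4]]'
python3 look.py w11
```

```text
clock: 16.95
eef_pos: [0.6192, -0.1625, 0.2283]
orientation: [-3.141, 0.001, 3.008]
ft_force: [4.5, -1.4, 4.4]
width: 0.0446
17.0 [ 0.61917015 -0.16250322  0.22830117] [-3.14138403e+00  1.09328314e-03  3.00753044e+00] [ 4.70886569 -0.16766339  3.97811611] 0.044233718342381496
```

View pics/w11z.png

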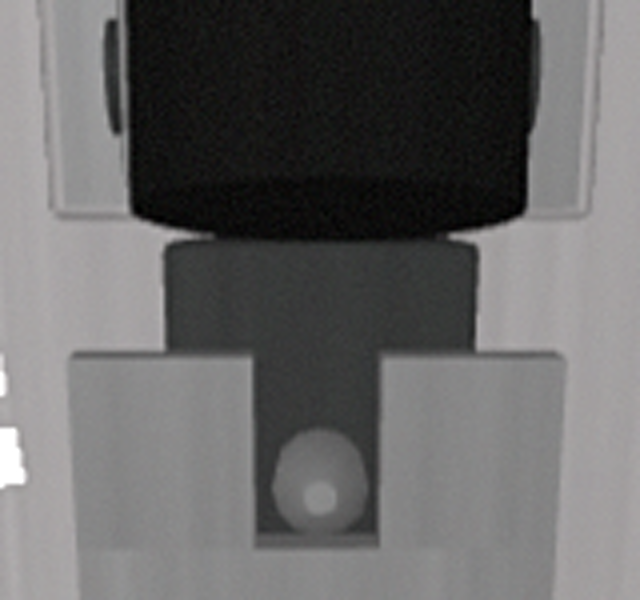

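```bash
python3 -m crank '[[[0.001,0,0],[0,0,0],-0.4],[[0.002,0,0],[0,0,0],-0.4],[[0.003,0,0],[0,0,0],-0.4],[[0.004,0,0],[0,0,0],-0.4],[[0.004,0,0],[0,0,0],-0.4],[[0.004,0,0],[0,0,0],-0.4],[[0.004,0,0],[0,0,0],-0.4],[[0.004,0,0],[0,0,0],-0.4]]'
python3 look.py w12
```

```text
clock: 18.0
eef_pos: [0.6182, -0.1623, 0.2283]
orientation: [-3.141, 0.001, 3.007]
ft_force: [4.9, -0.4, 6.1]
width: 0.0443
18.05 [ 0.61822434 -0.16232794  0.22831175] [-3.14143682e+00  1.22911766e-03  3.00749566e+00] [ 5.29925658 -0.82415433  5.36234642] 0.044340608471345876
```

View pics/w12z.png

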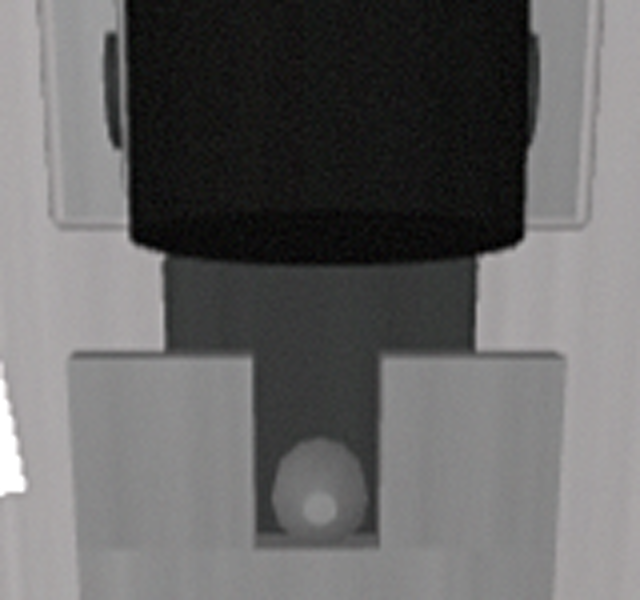

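```bash
python3 -m crank '[[[0.001,0,0],[0,0,0],-0.4],[[0.002,0,0],[0,0,0],-0.4],[[0.003,0,0],[0,0,0],-0.4],[[0.004,0,0],[0,0,0],-0.4],[[0.004,0,0],[0,0,0],-0.4],[[0.004,0,0],[0,0,0],-0.4],[[0.004,0,0],[0,0,0],-0.4],[[0.004,0,0],[0,0,0],-0.4]]'
python3 look.py w13
```

```text
clock: 19.05
eef_pos: [0.6173, -0.1622, 0.2283]
orientation: [-3.141, 0.002, 3.008]
ft_force: [5.2, -0.8, 6.0]
width: 0.045
19.1 [ 0.61732797 -0.16219897  0.22828511] [-3.14141253e+00  1.56546183e-03  3.00756778e+00] [ 5.19428352 -1.47758521  4.82674222] 0.044102746487394526
```

View pics/w13z.png

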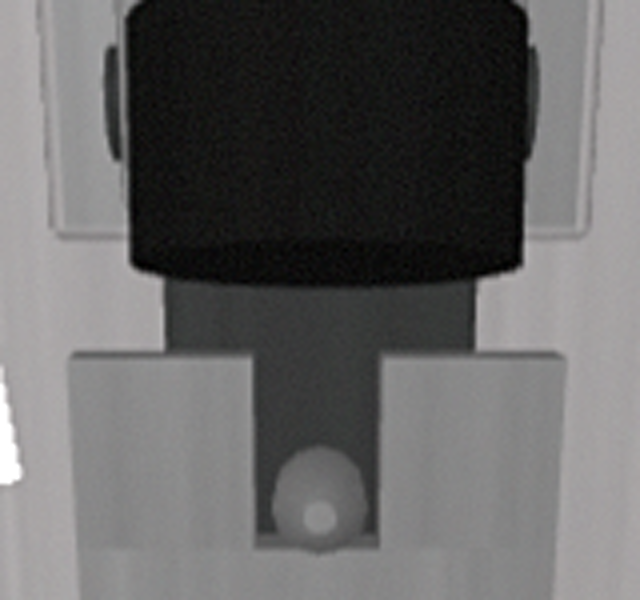

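```bash
python3 -m crank '[[[0.001,0,0],[0,0,0],-0.4],[[0.002,0,0],[0,0,0],-0.4],[[0.003,0,0],[0,0,0],-0.4],[[0.004,0,0],[0,0,0],-0.4],[[0.004,0,0],[0,0,0],-0.4],[[0.004,0,0],[0,0,0],-0.4],[[0.004,0,0],[0,0,0],-0.4],[[0.004,0,0],[0,0,0],-0.4]]'
python3 look.py w14
```

```text
clock: 20.1
eef_pos: [0.6169, -0.1621, 0.2283]
orientation: [-3.141, 0.004, 3.008]
ft_force: [7.2, -0.2, 3.2]
width: 0.0439
20.15 [ 0.6168392  -0.16211428  0.22831154] [-3.14125862  0.00347815  3.00753093] [ 8.2048673  -1.78742676  3.13089068] 0.0448586154981915
```

View pics/w14z.png

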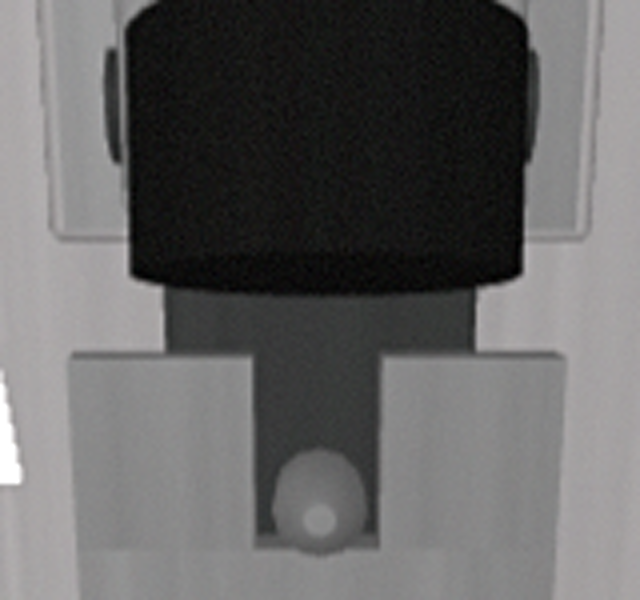

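The force rose to 8 N and the arm stopped advancing, so the notch end has met the pin. Releasing.

```bash
python3 -m crank '[[[-0.001,0,0],[0,0,0],0.1],[[-0.002,0,0],[0,0,0],0.2],[[-0.002,0,0],[0,0,0],0.4],[[-0.002,0,0],[0,0,0],0.7],[[-0.002,0,0],[0,0,0],1],[[-0.002,0,0],[0,0,0],1],[[-0.002,0,0],[0,0,0],1],[[-0.002,0,0],[0,0,0],1]]' 20
python3 look.py w15
```

```text
clock: 21.15
eef_pos: [0.6165, -0.1621, 0.228]
orientation: [3.142, 0.0, 3.008]
ft_force: [0.6, -0.8, -0.4]
width: 0.0854
21.2 [ 0.61649608 -0.16205478  0.22799211] [3.14151383e+00 1.46877292e-04 3.00753156e+00] [-0.32976705 -0.40100674 -0.68775307] 0.08504297548121231
```

View pics/w15z.png

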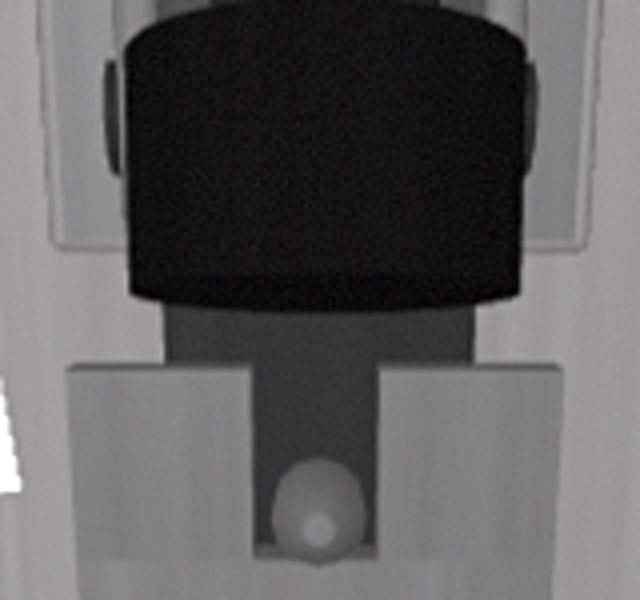

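```bash
python3 -m crank '[[[0,0,-0.03],[0,0,0],1],[[0,0,-0.1],[0,0,0],1],[[0,0,-0.2],[0,0,0],1],[[0,0,-0.32],[0,0,0],1],[[0,0,-0.45],[0,0,0],1],[[0,0,-0.5],[0,0,0],1],[[0,0,-0.5],[0,0,0],1],[[0,0,-0.5],[0,0,0],1]]'
python3 look.py w16; python3 - <<'E'
import pickle,cv2
c=pickle.load(open('w16.pkl','rb'));cv2.imwrite('pics/w16.png',cv2.convertScaleAbs(c['pixels'],alpha=1.7))
E
```

```text
clock: 22.2
eef_pos: [0.6162, -0.162, 0.3516]
orientation: [3.141, -0.002, 3.008]
ft_force: [-0.2, 0.4, -0.1]
width: 0.0858
22.25 [ 0.61623183 -0.16201751  0.35142156] [ 3.14090127e+00 -2.57610443e-03  3.00750109e+00] [-0.20774413  0.14598511 -0.64612904] 0.08534862519632616
```

View pics/w16.png

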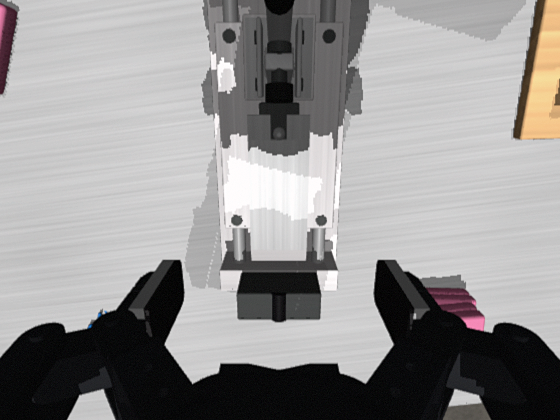

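View pics/w16z.png

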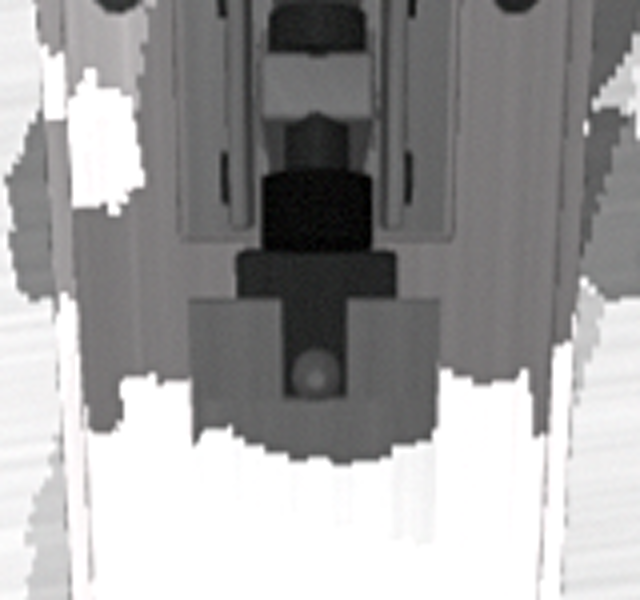

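The knife lies in line, with the notch end at the pin (316,375 in the zoom) and the clamp still open. Next I'll locate the handle.

```bash
python3 - <<'E'
from h import *
go([.53,-.152,.40],np.pi-.134)
E
python3 -m crank '[[[0,0,-0.04],[0,0,0],1],[[0.05,0,-0.1],[0,0,0],1],[[0.12,0,-0.16],[0,0,0],1],[[0.2,0,-0.19],[0,0,0],1],[[0.28,0,-0.19],[0,0,0],1],[[0.34,0,-0.19],[0,0,0],1],[[0.35,0,-0.19],[0,0,0],1],[[0.35,0,-0.19],[0,0,0],1]]'
python3 - <<'E'
from h import *
import pickle
for n in('wrist','top','scene'):
    c=ctrl.read_camera(n);pickle.dump(c,open(n+'17.pkl','wb'));
    im=cv2.convertScaleAbs(c['pixels'],alpha=1.7)
    if n=='top': im=cv2.resize(im[145:295,290:400],None,fx=4,fy=4,interpolation=cv2.INTER_CUBIC)
    if n=='scene': im=cv2.resize(im[160:310,170:290],None,fx=4,fy=4,interpolation=cv2.INTER_CUBIC)
    cv2.imwrite(f'pics/{n}17.png',im)
print(ctrl.read_state()['eef_pos'])
E
```

```text
d [ 0.3477 -0.0063 -0.1934] r [ 0.0002 -0.0008 -0.    ] norm mm 99.47936327939081 deg 0.15291502380429864
clock: 23.25
eef_pos: [0.5297, -0.1504, 0.4012]
orientation: [-3.141, 0.001, 3.007]
ft_force: [-0.3, -0.0, 0.1]
width: 0.0856
[ 0.53011057 -0.15043654  0.40046053]
```

View pics/wrist17.png

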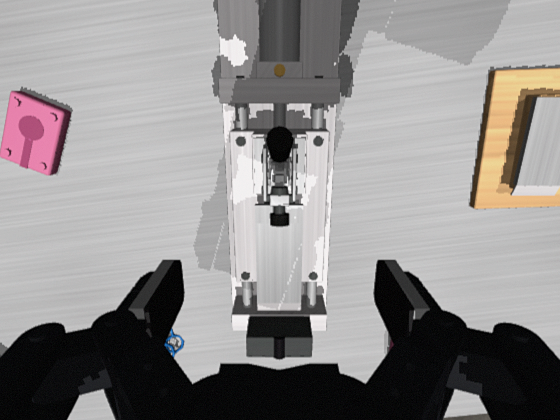

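View pics/scene17.png

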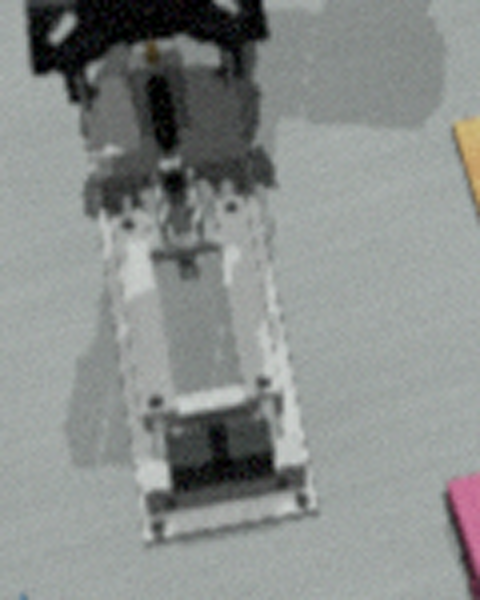

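The wrist image shows the handle end at about (280,140), nearly end-on. I'll take a second, shifted view to triangulate it.

```bash
python3 -m crank '[[[0.04,0.05,0],[0,0,0],1],[[0.08,0.12,0],[0,0,0],1],[[0.12,0.2,0],[0,0,0],1],[[0.14,0.26,0],[0,0,0],1],[[0.14,0.3,0],[0,0,0],1],[[0.14,0.3,0],[0,0,0],1],[[0.14,0.3,0],[0,0,0],1],[[0.14,0.3,0],[0,0,0],1]]'
python3 - <<'E'
from corners import *
import pickle
c=ctrl.read_camera('wrist');pickle.dump(c,open('w18.pkl','wb'));c['pixels']=cv2.convertScaleAbs(c['pixels'],alpha=2.2)
big('pics/w18z.png',c,100,260,100,260,3.7)
c=pickle.load(open('wrist17.pkl','rb'));c['pixels']=cv2.convertScaleAbs(c['pixels'],alpha=2.2)
big('pics/w17z.png',c,230,330,110,240,4)
print(ctrl.read_state()['eef_pos'])
p=np.array([.5672,-.1562,0]);u=np.array([.991,-.134,0])
b=pickle.load(open('w18.pkl','rb'))
for th in(1.2,1.3,1.4):
  for r in(.07,.095):
    q=p-u*(.062+r*np.cos(th))+np.array([0,0,.092+r*np.sin(th)]);print(th,r,q.round(4),proj(c,q).round(1),proj(b,q).round(1))
E
```

```text
clock: 24.4
eef_pos: [0.5052, -0.0719, 0.4003]
orientation: [-3.142, -0.0, 3.007]
ft_force: [-1.3, -0.7, -1.1]
width: 0.0852
[ 0.50518972 -0.07183445  0.40033435]
1.2 0.07 [ 0.4806 -0.1445  0.1572] [279.1 137.8] [168.  190.9]
1.2 0.095 [ 0.4716 -0.1433  0.1805] [279.1 127. ] [153.9 187.2]
1.3 0.07 [ 0.4872 -0.1454  0.1594] [279.1 148.7] [167.9 201.3]
1.3 0.095 [ 0.4806 -0.1445  0.1835] [279.1 143.8] [153.8 203.2]
1.4 0.07 [ 0.494  -0.1463  0.161 ] [279.  159.7] [168.2 211.6]
1.4 0.095 [ 0.4898 -0.1457  0.1856] [279.1 160.6] [154.4 219. ]
```

View pics/w18z.png

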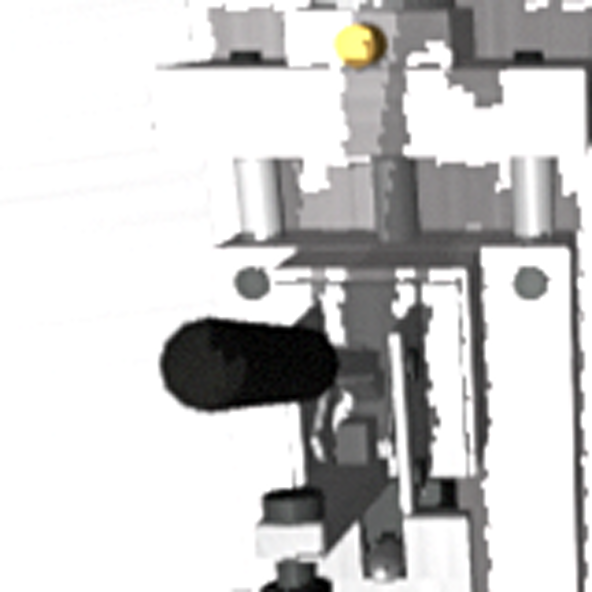

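View pics/w17z.png

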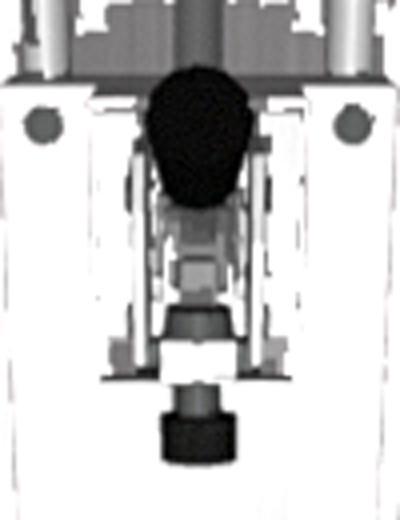

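```bash
python3 - <<'E'
from h import *
import pickle
a=pickle.load(open('wrist17.pkl','rb'));b=pickle.load(open('w18.pkl','rb'))
print(tri([(a,(279.7,139.3)),(b,(100+208/3.7-.4,100+365/3.7-.4))]))
print('lower end of sleeve', tri([(a,(230+200/4-.4,110+185/4-.4)),(b,(100+315/3.7-.4,100+368/3.7-.4))]))
p=np.array([.5672,-.1562,0]);u=np.array([.991,-.134,0])
for th in(1.27,):
    q=p-u*(.062+.07*np.cos(th))+np.array([0,0,.092+.07*np.sin(th)]);print(q)
    go(q+[0,0,.155],np.pi-.134); go(q+[0,0,.225],np.pi-.134)
E
```

```text
(array([ 0.47853426, -0.1438573 ,  0.18051476]), [array([-0.01, -0.01]), array([0.01, 0.01])])
lower end of sleeve (array([ 0.49820457, -0.1466309 ,  0.12143317]), [array([-0.27, -0.62]), array([0.28, 0.58])])
[ 0.485205   -0.14511289  0.15885706]
d [ 0.0398 -0.3012  0.3459] r [ 0.     -0.     -0.0002] norm mm 115.09752676944848 deg 0.04230586055703213
d [ 0.0398 -0.3012  0.0659] r [ 0.     -0.     -0.0002] norm mm 77.72142504968417 deg 0.04230586055703213
```

The sleeve end triangulates to (0.4785, -0.1439, 0.1805), which puts it 93 mm from the pivot at θ≈1.27, consistent with the text. Going to pinch it.

```bash
python3 -m crank '[[[0.01,-0.08,0],[0,0,0],1],[[0.03,-0.2,0],[0,0,0],1],[[0.04,-0.29,0],[0,0,0],1],[[0.04,-0.301,0.03],[0,0,0],1],[[0.04,-0.301,0.12],[0,0,0],1],[[0.04,-0.301,0.22],[0,0,0],1],[[0.04,-0.301,0.31],[0,0,0],1],[[0.04,-0.301,0.346],[0,0,0],1]]'
python3 - <<'E'
from h import *
go([.4852,-.1451,.314],np.pi-.134)
c=ctrl.read_camera('wrist');cv2.imwrite('pics/w19.png',cv2.convertScaleAbs(c['pixels'],alpha=2))
E
```

```text
clock: 25.45
eef_pos: [0.4849, -0.1441, 0.3124]
orientation: [3.141, -0.002, 3.008]
ft_force: [-0.5, 0.5, 0.2]
width: 0.0852
d [-0.0016 -0.004  -0.0063] r [ 0.0003 -0.0008  0.    ] norm mm 1.9072202700895793 deg 0.1551589023801719
```

View pics/w19.png

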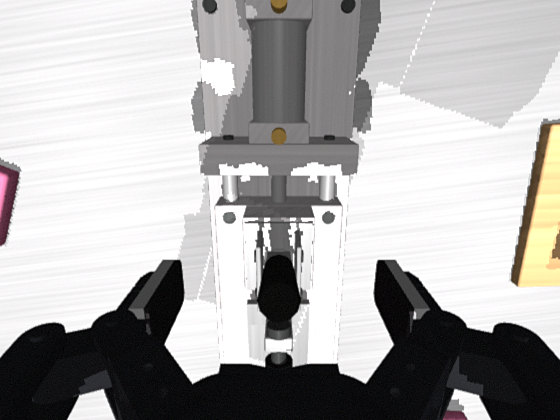

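The sleeve at (280,285) is centred between the pads. Pinching lightly.

```bash
python3 -m crank '[[[0,-0.002,0],[0,0,0],0.3],[[0,-0.002,0],[0,0,0],-0.3],[[0,-0.002,0],[0,0,0],-0.8],[[0,-0.002,0],[0,0,0],-1],[[0,-0.002,0],[0,0,0],-1],[[0,-0.002,0],[0,0,0],-1],[[0,-0.002,0],[0,0,0],-1],[[0,-0.002,0],[0,0,0],-1]]' 25
python3 -m crank '[[[0.02,-0.002,0.007],[0,0,0],-1],[[0.044,-0.002,0.018],[0,0,0],-1],[[0.068,-0.002,0.032],[0,0,0],-1],[[0.091,-0.002,0.048],[0,0,0],-1],[[0.112,-0.002,0.067],[0,0,0],-1],[[0.131,-0.002,0.087],[0,0,0],-1],[[0.131,-0.002,0.087],[0,0,0],-1],[[0.131,-0.002,0.087],[0,0,0],-1]]'
python3 - <<'E'
from h import *
c=ctrl.read_camera('wrist');cv2.imwrite('pics/w20.png',cv2.convertScaleAbs(c['pixels'],alpha=2))
print(ctrl.read_state()['eef_pos'])
E
```

```text
clock: 26.5
eef_pos: [0.4852, -0.1444, 0.3145]
orientation: [3.14, 0.001, 3.007]
ft_force: [0.0, 5.1, 3.8]
width: 0.0155
clock: 27.5
eef_pos: [0.4526, -0.1401, 0.2925]
orientation: [3.139, 0.0, 3.007]
ft_force: [1.3, 7.3, 1.9]
width: 0.0154
[ 0.45258176 -0.1401259   0.29248357]
```

View pics/w20.png

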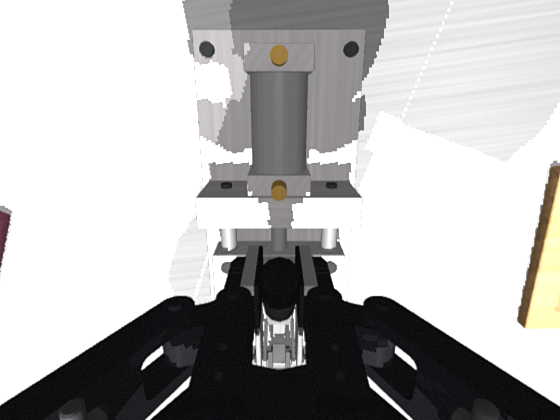

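```bash
python3 -m crank '[[[0.017,0.002,0.022],[0,0,0],-1],[[0.032,0.002,0.046],[0,0,0],-1],[[0.044,0.002,0.072],[0,0,0],-1],[[0.053,0.002,0.098],[0,0,0],-1],[[0.06,0.002,0.12],[0,0,0],-1],[[0.063,0.002,0.139],[0,0,0],-1],[[0.063,0.002,0.139],[0,0,0],-1],[[0.063,0.002,0.139],[0,0,0],-1]]'
```

```text
clock: 28.55
eef_pos: [0.4368, -0.1378, 0.2574]
orientation: [3.14, -0.001, 3.007]
ft_force: [0.3, 5.3, 0.4]
width: 0.0148
```

```bash
python3 -m crank '[[[0.001,0,0.008],[0,0,0],-1],[[0.002,0,0.016],[0,0,0],-1],[[0.003,0,0.024],[0,0,0],-1],[[0.003,0,0.032],[0,0,0],-1],[[0.003,0,0.04],[0,0,0],-1],[[0.003,0,0.046],[0,0,0],-1],[[0.003,0,0.05],[0,0,0],-1],[[0.003,0,0.05],[0,0,0],-1]]' 60
python3 - <<'E'
from h import *
c=ctrl.read_camera('wrist');cv2.imwrite('pics/w21.png',cv2.convertScaleAbs(c['pixels'],alpha=2))
s=ctrl.read_state();print(s['eef_pos'],s['ft_force'])
E
```

```text
clock: 29.55
eef_pos: [0.4363, -0.1377, 0.2456]
orientation: [3.14, 0.001, 3.007]
ft_force: [-0.1, 6.9, 6.9]
width: 0.0144
[ 0.43631137 -0.1377062   0.24561768] [-1.45224741  7.25868204  6.84722443]
```

View pics/w21.png

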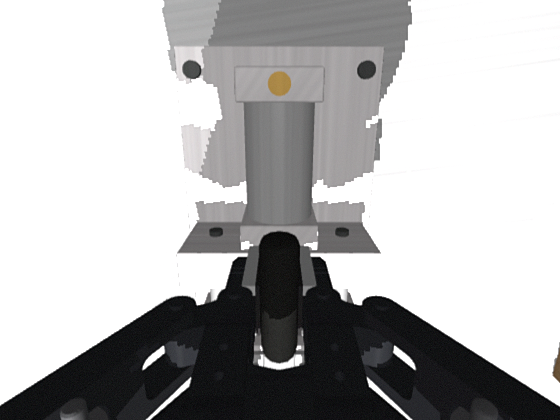

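```bash
python3 -m crank '[[[0,0,0.003],[0,0,0],-1],[[0,0,0.006],[0,0,0],-1],[[0,0,0.009],[0,0,0],-1],[[0,0,0.012],[0,0,0],-1],[[0,0,0.014],[0,0,0],-1],[[0,0,0.014],[0,0,0],-1],[[0,0,0.014],[0,0,0],-1],[[0,0,0.014],[0,0,0],-1]]' 60
```

```text
clock: 30.6
eef_pos: [0.4366, -0.1377, 0.2422]
orientation: [3.14, 0.002, 3.007]
ft_force: [0.2, 7.5, 5.4]
width: 0.0144
```

The tool keeps sinking with no rise in force, so the pads may be slipping on the sleeve. I'll release, lift and check.

```bash
python3 -m crank '[[[0,0,0],[0,0,0],0],[[0,0,0],[0,0,0],0.5],[[0,0,0],[0,0,0],0.5],[[0,0,-0.06],[0,0,0],0.5],[[-0.02,0,-0.16],[0,0,0],0.3],[[-0.06,0,-0.28],[0,0,0],0],[[-0.1,0,-0.38],[0,0,0],0],[[-0.12,0,-0.4],[0,0,0],0]]' 60
python3 - <<'E'
from h import *
import pickle
c=ctrl.read_camera('wrist');pickle.dump(c,open('w22.pkl','wb'));cv2.imwrite('pics/w22.png',cv2.convertScaleAbs(c['pixels'],alpha=2))
s=ctrl.read_state();print(s['eef_pos'],s['ft_force'])
E
```

```text
clock: 31.6
eef_pos: [0.4666, -0.1428, 0.3427]
orientation: [-3.141, 0.003, 3.008]
ft_force: [0.0, 0.6, 0.2]
width: 0.0426
[ 0.46672888 -0.14280243  0.34225492] [0.53423648 0.20176196 0.74191643]
```

View pics/w22.png

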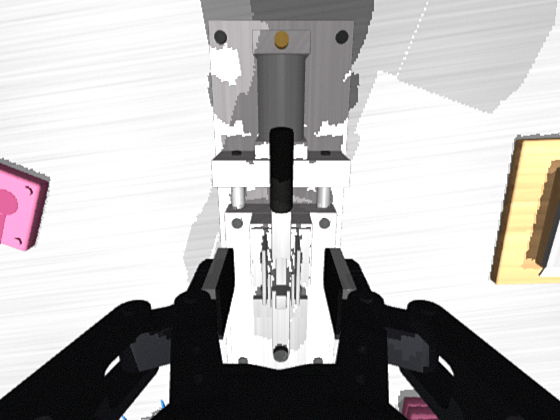

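The handle looks level, with its sleeve from (282,128) to (282,210). I'll make sure it is at the stop by pushing down with closed fingers.

```bash
python3 - <<'E'
from h import *
go([.434,-.1382,.285],np.pi-.134)
E
python3 -m crank '[[[0.04,-0.01,0],[0,0,0],-1],[[0.09,-0.02,0],[0,0,0],-1],[[0.13,-0.004,0],[0,0,0],-1],[[0.13,-0.004,0.03],[0,0,0],-1],[[0.13,-0.004,0.09],[0,0,0],-1],[[0.13,-0.004,0.16],[0,0,0],-1],[[0.13,-0.004,0.22],[0,0,0],-1],[[0.13,-0.004,0.23],[0,0,0],-1]]' 60
python3 - <<'E'
from h import *
s=ctrl.read_state();print(s['eef_pos'],s['ft_force'],s['width']);go([.434,-.1382,.272],np.pi-.134)
E
```

```text
d [0.1327 0.0009 0.2287] r [-0.0002  0.0008 -0.    ] norm mm 66.10965970271108 deg 0.14169919081724772
clock: 32.65
eef_pos: [0.4334, -0.139, 0.2828]
orientation: [3.141, -0.002, 3.008]
ft_force: [0.5, 0.7, -0.4]
width: 0.0
[ 0.43344069 -0.13898684  0.28279455] [ 0.51039867  0.67924381 -0.40667498] 3.365983298811596e-05
d [-0.0019  0.0034  0.0432] r [ 0.0003 -0.0006  0.    ] norm mm 10.83763340958992 deg 0.1263419738914132
```

```bash
python3 -m crank '[[[-0.002,0.003,0.01],[0,0,0],-1],[[-0.002,0.003,0.02],[0,0,0],-1],[[-0.002,0.003,0.03],[0,0,0],-1],[[-0.002,0.003,0.036],[0,0,0],-1],[[-0.002,0.003,0.04],[0,0,0],-1],[[-0.002,0.003,0.044],[0,0,0],-1],[[-0.002,0.003,0.046],[0,0,0],-1],[[-0.002,0.003,0.046],[0,0,0],-1]]' 60
```

```text
clock: 33.65
eef_pos: [0.4341, -0.1385, 0.2731]
orientation: [-3.141, 0.0, 3.008]
ft_force: [-3.3, 1.2, 9.1]
width: 0.0001
```

```bash
python3 -m crank '[[[0,0,0.002],[0,0,0],-1],[[0,0,0.004],[0,0,0],-1],[[0,0,0.006],[0,0,0],-1],[[0,0,0.008],[0,0,0],-1],[[0,0,0.01],[0,0,0],-1],[[0,0,0.01],[0,0,0],-1],[[0,0,0.01],[0,0,0],-1],[[0,0,0.01],[0,0,0],-1]]' 60
```

```text
clock: 34.65
eef_pos: [0.434, -0.1384, 0.2725]
orientation: [-3.141, 0.001, 3.008]
ft_force: [-9.9, 2.8, 29.6]
width: -0.0001
```

A firm stop at 30 N, with the sleeve top at about 0.0995. Backing off and inspecting.

```bash
python3 -m crank '[[[0,0,-0.03],[0,0,0],-1],[[0,0,-0.12],[0,0,0],-1],[[0,0,-0.24],[0,0,0],-1],[[-0.05,0,-0.36],[0,0,0],-1],[[-0.15,0,-0.46],[0,0,0],-1],[[-0.27,0,-0.52],[0,0,0],-1],[[-0.38,0,-0.52],[0,0,0],-1],[[-0.44,0,-0.52],[0,0,0],-1]]'
python3 - <<'E'
from corners import *
import pickle
c=ctrl.read_camera('wrist');pickle.dump(c,open('w23.pkl','wb'));c['pixels']=cv2.convertScaleAbs(c['pixels'],alpha=1.7);cv2.imwrite('pics/w23.png',c['pixels'])
big('pics/w23z.png',c,210,350,100,340,2.4)
c=ctrl.read_camera('scene');c['pixels']=cv2.convertScaleAbs(c['pixels'],alpha=1.6);big('pics/s23.png',c,170,370,160,310,4)
s=ctrl.read_state();print(s['clock'],s['eef_pos'],s['ft_force'])
E
```

```text
clock: 35.65
eef_pos: [0.5444, -0.1533, 0.3997]
orientation: [3.142, 0.0, 3.008]
ft_force: [-0.3, 0.1, -0.7]
width: 0.0002
35.75 [ 0.54423014 -0.15333433  0.39927913] [ 0.70938825  0.35719368 -0.49841902]
```

View pics/w23.png

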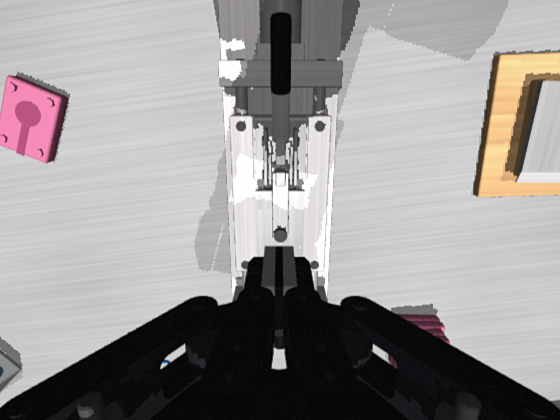

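View pics/w23z.png

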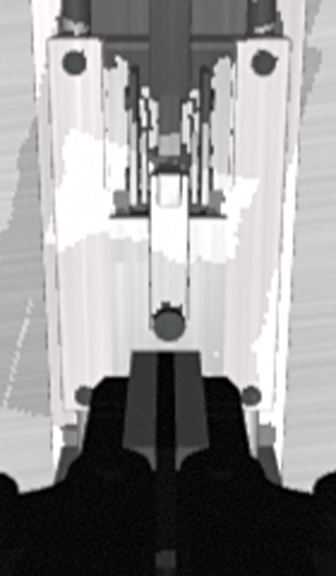

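View pics/s23.png

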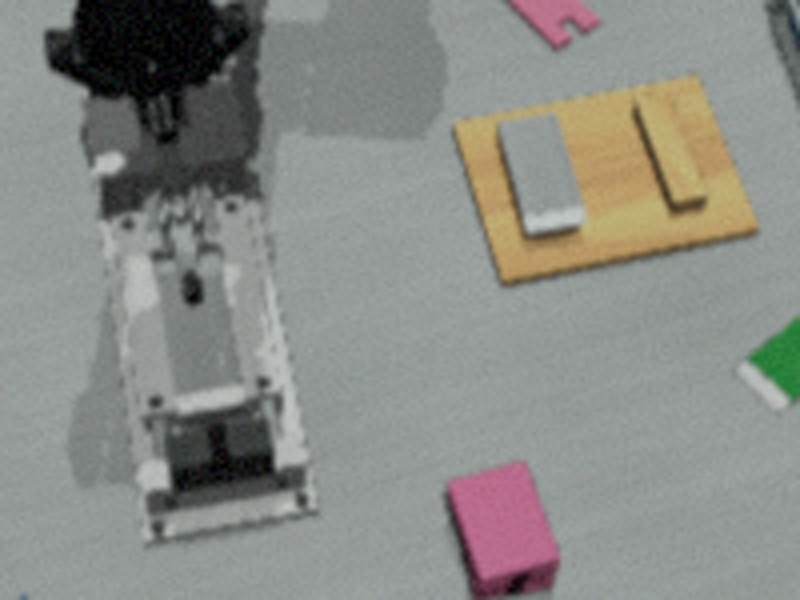

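```bash
python3 - <<'E'
from h import *
import pickle
c=pickle.load(open('w23.pkl','rb'))
f=lambda u,v:(210+u/2.4-.3,100+v/2.4-.3)
l,r=plane(c,f(110,217),.074),plane(c,f(227,217),.074)
m=(l+r)/2;print(l,r,np.linalg.norm(l-r));u=np.array([.991,-.134,0])
print('notch pt',m+.0135*u,'pin .5672 -.1562')
d=l-r;print('knife angle',np.arctan2(d[1],d[0])+np.pi/2,np.arctan2(d[1],d[0])-np.pi/2)
c=ctrl.read_camera('wrist')
E
```

```text
[ 0.55030992 -0.17678872  0.074     ] [ 0.55637647 -0.13177526  0.074     ] 0.04542042528405219
notch pt [ 0.56672169 -0.15609099  0.074     ] pin .5672 -.1562
knife angle -0.1339648539123497 -3.2755575075021426
```

```bash
python3 -c "
from cell import ctrl
print(ctrl.read_state()['ft_force'],ctrl.sign_off())"
```

```text
the job is handed in; nothing more can be done
[-0.25429878  0.20842568  0.45873917] None
```

The knife is fitted on the seat and clamped, and I handed the job in at about 36 s of the 59 s allowed; no verdict was reported.

**What I did:** I gripped the notched knife across its width and lowered it over the locating pin. I drew it back until the force rose to about 8 N with the notch end on the pin, then let go. I swung the clamp handle down in a light pinch. The pads began to slip on the sleeve near the end, so I finished by pushing down with closed fingers to a firm stop at 30 N.

**Last checks** (wrist and scene pictures):

| Check | Measured |
|---|---|
| Notch point to pin axis | about 0.5 mm (limit 3.5 mm) |
| Knife angle to the seat | −0.134 rad, the same as the seat within what I can measure |
| Handle | level; sleeve top at 0.0995 m against the 0.100 m expected |
| Clamp arm | lying forward with its tip on the knife |
| Scraper blade and mould stack | look unmoved |
| Robot | clear of everything; no force at the wrist beyond noise |

The clamp's force on the knife could not be measured directly; I infer it from the handle being at its stop. I did not compare the tub or the mould half with their starting places; the arm came nowhere near them. No check failed at the end.

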